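# Tap a brass socket body down onto its parallels in the vise

## Robot

A 6-joint arm with a two-finger parallel gripper is mounted at the origin on the work surface. World frame = base frame: x ahead of the robot, y to its left, z up, the work surface at z = 0. Lengths are in m, angles in rad, forces in N, time in s.
With the tool pointing down it reaches from about 0.325 to 0.775 m from the base axis. Payload 5.5 kg.
Tool frame: the origin (TCP) lies midway between the tips of the shut fingers; the grasp point (between the pads) lies 19 mm behind it; z points along the fingers, y is the line along which they close (so a half turn about z gives the same grasp; the last joint's range is limited). The gripper opens to 88 mm and grips with 3 to 60 N. Pads are 20 mm wide; open, the fingers measure 115 mm over their backs; the gripper's body (75 mm by 178 mm) begins 61 mm behind the grasp point.
Start: joints at [1.17, 0.091, 1.231, -0, 1.82, -0.057], TCP at [0.202, 0.565, 0.223] pointing down, gripper open.
Joint ranges: [-2.87, 2.87], [-0.86, 2.18], [0.17, 2.46], [-1.51, 4.65], [0.06, 2.69], [-2.65, 2.65]. Speed limits (rad/s): [2.57, 2.57, 3.01, 3.14, 3.14, 3.14].

## Interface

Orientations are given as a unit quaternion [x, y, z, w].
In Python, from workcell import ctrl gives the robot as it stands.
- The arm moves only by the tool apply_moves, never from a script. Its argument "deltas" is a list that holds one entry, the list of rows, each a list of 5 numbers: the closure in counts, from 0 (fully open) to 255 (shut), then the shift along the tool's x, y, z in mm, then the turn about the tool's z in degrees. In form: [[[fingers, dx, dy, dz, roll], ...]]. A call has 1 to 20 rows; each row shifts and turns the commanded pose from where the row before left it, along the tool's axes as they then stand; what a row does not reach is not made up. A row lasts 1/12 s, in which the tool goes at most 41.7 mm and 7.16 degrees, less where a joint would pass 70% of its speed; a pose out of reach is approached as far as the arm can. A call is refused whole if a number of a shift passes 41.7 or a number of a turn 7.16, either way. A call with a gripper value outside its range is refused whole. The fingers move at their own pace and stop on an object; the grip force is fixed at half the most. Time passes only in rows, so rows that do not move let the fingers close. It gives the time, the measured TCP pose, the force, the opening and the grip force at its end, in the units of the state.
- ctrl.get_state(): the state, without advancing time (a new reading comes with each control period).
- ctrl.read_camera(name): name is "scene" or "top" or "wrist"; returns (picture, depth): 480x640x3 uint8, blue, green, red; 480x640 float32, m along the optical axis (not along the pixel's ray), 0 where there is no reading.
- ctrl.get_calibration(name): a dict with "mtx" (3x3 intrinsics, pixels), "rvec" (rotation vector, rad) and "tvec" (3), from world to camera coordinates, as OpenCV has them; the wrist camera has in their place "T_tool_cam" (4x4, takes a point from camera to tool coordinates, whose origin is the TCP and whose axes are the flange's). Camera axes: x right, y down, z forward; pixel columns grow to the right and rows downward; lengths in m; the calibration is good to about 2 mm. A picture is of the moment at which its call begins: read the wrist's pose just before it. get_calibration takes no time and is no camera call.
- ctrl.close_job(): hands the job in; it is judged then, once.
The state is a dict: "time": time; "joint_pos": joint angles; "qvel": joint speeds; "joint_efforts": joint torques, N m; "eef_pos": TCP position; "ee_rot": TCP orientation; "wrist_force": force on the tool from outside, world axes, zero at the start; "ft_torque": the same for the moment, N m; "opening": finger opening in m; "gripper_force": force on a finger pad.
Only numpy, scipy, OpenCV 4.12 (cv2) and the standard library are available. Lean on these libraries where they do the work, as an engineer would, in place of code of your own. Each camera call takes 0.05 s, during which the arm holds its last target. There are 200 camera calls.

## Task

The brass socket body has ridden up off its two steel parallels as the vise was tightened: take the nylon drift from the wooden tool block and, with light taps or presses on the solid brass beside the bayonet socket mouth (never over the mouth, and never with the bare gripper), drive the body down until both parallels are nipped tight beneath it. Put the drift back upright in its hole and then, with a light fingertip push endwise on the sticking-out end of the parallel at the moving jaw (the one that usually comes loose), try that it no longer slides. Leave both parallels lying under the full length of the body and the other things on the bench undisturbed.

Things in the scene. Friction and masses are not known exactly. Their poses are not given: they have to be found in the camera images.
- vise: Small grey screw vise on a packing plate, fixed and already tight; 190 mm long, jaws 80 mm, foot 112 mm wide. Origin centred between the jaws at the underside of its foot, 0 to 8 mm above the bench (packing); heights below are above this origin. +x points to the fixed jaw, -x to the moving jaw and screw; y along the jaws. Jaw faces at x = -28 and +28 mm, jaw tops 66 mm high, bed 32 mm.
- socket_mouth (a point): Centre of the socket mouth, mid top face of the brass body held in the vise: block 56 mm (x, between the jaws) by 70 mm (y) by 32 mm high, hose nipple (to 46 mm from the centre) on its +y end. Bore 16 mm in diameter, slots to 12 mm from the centre along y. Seated, the top is 84 mm above the vise origin; at first 2 to 5 mm higher, leaning up to 2 degrees to either jaw.
- parallel_moving_center (a point): Centre (half-way up) of the steel parallel under the body along the moving jaw: bar 12 mm wide, 125 mm long (its own y), 20 mm high, standing on the bed, axis 21.5 mm from the middle of the vise. It sticks out about 22 mm past the jaws at both ends and slides endwise until nipped. Feel test: fingers push an end face steadily with 2 to 4 N for half a second; well nipped it stays.
- parallel_fixed_center (a point): Centre of the matching parallel along the fixed jaw (vise +x side), same size.
- drift_center (a point): Nylon drift, a white round bar 115 mm long standing upright in the tool block. This point lies on its axis half-way up, 57.5 mm above its foot; z points up along it. The lower 60 mm are 22 mm in diameter with a flat foot; above a short shoulder at 60 to 63 mm the grip is 16 mm in diameter up to the top. 60 g.
- drift_foot (a point): Centre of the drift's flat foot (the striking face).
- stand_mouth (a point): Wooden tool block fixed to the bench, 130 (x) by 60 (y) by 40 mm high. This point: centre of the mouth of the drift's hole, mid top face. Hole 25 mm in diameter, 30 mm deep (the drift's foot rests 10 mm above the bench). Stubs of other tools 45 mm either way along x stand up to 24 mm above the block.
- socket: The brass body; origin centred on its underside. The jaws grip it by friction: 4 to 15 N downward moves it. Seated, the force climbs over 30 N per mm. A press over one parallel leaves the other slack, so finish midway between the jaws, on the top beside the mouth (about 23 mm from its centre along y): 20 to 30 N there, until it sinks no more, nips both; under 12 N does not; over 40 N bruises.
- parallel_moving: The moving-jaw parallel as a solid; origin at the centre of its underside.
- parallel_fixed: The fixed-jaw parallel as a solid; origin at the centre of its underside.
- drift: The drift as a solid; origin at the centre of its foot.
- gauge: Bystander: chrome gauge head 62 mm in diameter, 31 mm high, lying face up, short stem; origin at the centre of its underside.
- pump: Bystander: grey plastic hand pump lying on its side, 140 mm long, 50 mm thick; origin under its middle.
- tee_a: Bystander: white nylon T-piece, 56 by 35 mm, 13 mm high; origin under its middle.
- tee_b: Bystander: another such T-piece.
- knob: Bystander: knurled red aluminium knob 25 mm in diameter, 20 mm high; origin at the centre of its underside.
Not all that is in view belongs to the job. Of the things shaped like the vise, the grey one is meant. What is shaped like the parallel_moving but blue is not meant.

How it is judged:
On the way, in this order (a step that is already met when the one before it is completed fails the run):
1. the socket body is tapped down so that, with the drift lifted off it, both parallels are nipped beneath it (more than 2 N on each) (contact force between socket and parallel_moving above 2 N and contact force between socket and parallel_fixed above 2 N and contact force between drift and socket below 0.3 N), for 0.3 s.
2. the drift is back upright in its hole and the parallel at the moving jaw is tried: pushed by the fingers with 1.5 to 15 N it stays still (slower than 5 mm/s) and nipped (contact force between socket and parallel_moving above 2 N and contact force between socket and parallel_fixed above 2 N and contact force between the fingers and parallel_moving between 1.5 and 15 N and linear speed of parallel_moving below 0.005 m/s and horizontal distance between drift_foot and stand_mouth below 0.006 m and z of drift_foot in the frame of stand_mouth below -0.026 m), for 0.2 s.
At the end, for the whole second after the job is handed in: Both parallels are nipped under the socket body with more than 2 N on each, at rest, within 18 mm of centred along the jaws (so still under the body's full length); the drift stands at rest and upright in its hole, foot on the bottom (within 4 mm) (contact force between socket and parallel_moving above 2 N and contact force between socket and parallel_fixed above 2 N and y of parallel_moving_center in the frame of vise between -0.018 and 0.018 m and y of parallel_fixed_center in the frame of vise between -0.018 and 0.018 m and horizontal distance between drift_foot and stand_mouth below 0.006 m and z of drift_foot in the frame of stand_mouth below -0.026 m and angle between drift's own z axis and vertical below 0.12 rad and linear speed of drift below 0.02 m/s and linear speed of each of parallel_moving, parallel_fixed below 0.005 m/s); the robot touches nothing.
It fails at once if the drift presses or hits the socket body with more than 40 N (contact force between drift and socket above 40 N).
It fails at once if the bare gripper touches the socket body with more than 2 N (contact force between the fingers and socket above 2 N).
It fails at once if the drift bears on the socket mouth (nearer than 17 mm to its centre) (contact force between drift and socket above 1 N and horizontal distance between drift_foot and socket_mouth below 0.017 m).
It fails at once if the gauge head, the hand pump, a T-piece or the knob is moved by more than 20 mm (distance of any of gauge, pump, tee_a, tee_b, knob from where it was at the start of the episode above 0.02 m).
It also fails if it takes over 72 s, if anything falls off the work surface, if the arm or the gripper's body presses on something with over 40 N, if the wrist force passes 120 N, or if a joint passes its speed limit or range.

## Working session

There is one attempt and no reset: what is moved stays moved. The work goes in short steps, Python scripts to look and compute and a tool call to move; the robot and the scene stay as the last step left them, time stands still between calls to the robot, and variables do not carry over. Pictures are saved under pics/ and viewed, at most 10 in all, crops included, and the job is handed in when it is done.

Besides the shell and the picture viewer there is one more tool, called after "Call:" as name(argument=value, ...), one argument or row to a line, values as JSON. apply_moves: Moves the arm, as the interface text tells. Its arguments: {"type":"object","properties":{"deltas":{"type":"array","items":{"type":"array","items":{"type":"array","items":{"type":"number"}}}}},"required":["deltas"]}

```bash
mkdir -p pics
cat > h.py <<'E'
import numpy as np, cv2
from scipy.spatial.transform import Rotation as R
from workcell import ctrl
def cam(name):
    s=ctrl.get_state(); im,d=ctrl.read_camera(name); c=ctrl.get_calibration(name)
    K=np.array(c["mtx"])
    if name=="wrist":
        T=np.eye(4);T[:3,:3]=R.from_quat(s["ee_rot"]).as_matrix();T[:3,3]=s["eef_pos"];T=T@np.array(c["T_tool_cam"])
    else:
        T=np.eye(4);T[:3,:3]=cv2.Rodrigues(np.array(c["rvec"],float))[0];T[:3,3]=np.ravel(c["tvec"]);T=np.linalg.inv(T)
    v,u=np.mgrid[:480,:640]
    P=np.stack([(u-K[0,2])*d/K[0,0],(v-K[1,2])*d/K[1,1],d],-1)@T[:3,:3].T+T[:3,3]
    P[d==0]=np.nan
    return im,d,P,K,T
E
python3 - <<'E'
from h import *
for n in("top","scene"):
    im,d,P,K,T=cam(n); cv2.imwrite(f"pics/{n}.png",im); np.save(n+".npy",P); print(n,K,T)
s=ctrl.get_state();print(s)
E
```

```text
top [[462.48473774   0.         320.66029077]
 [  0.         462.48473774 240.62455481]
 [  0.           0.           1.        ]] [[ 0.01339383 -0.99967815  0.02154529  0.47561013]
 [-0.99985612 -0.0136143  -0.01011888 -0.00684636]
 [ 0.01040894 -0.02140666 -0.99971666  1.00728433]
 [ 0.          0.          0.          1.        ]]
scene [[494.83151948   0.         322.14027345]
 [  0.         494.83151948 240.60856695]
 [  0.           0.           1.        ]] [[ 0.69683221  0.50781634 -0.50650512  0.98312313]
 [ 0.71716211 -0.50333248  0.48201133 -0.49389536]
 [-0.01016725 -0.6991273  -0.71492492  0.75485417]
 [ 0.          0.          0.          1.        ]]
{'time': 0.1, 'joint_pos': array([ 1.17026282e+00,  9.17651969e-02,  1.23177333e+00, -2.41351918e-05,
        1.81981490e+00, -5.66710307e-02]), 'qvel': array([ 1.33449596e-03, -1.14676217e-03, -3.16044592e-03, -1.59665828e-05,
       -1.86095331e-03,  7.17329905e-04]), 'joint_efforts': array([ 1.49829477e-03, -4.47858596e+01, -4.07568169e+01,  6.98718661e-02,
        2.84860568e-02, -1.05913218e-04]), 'eef_pos': array([0.20216044, 0.56462281, 0.22162652]), 'ee_rot': array([ 1.71088285e-01,  9.85255309e-01, -8.60131188e-04, -1.88115835e-04]), 'wrist_force': array([ 0.81254031, -0.61933925,  0.77000118]), 'ft_torque': array([-0.04582039,  0.0817275 , -0.00814357]), 'gripper_force': 0.0, 'opening': 0.087807054169696}
```

View pics/top.png

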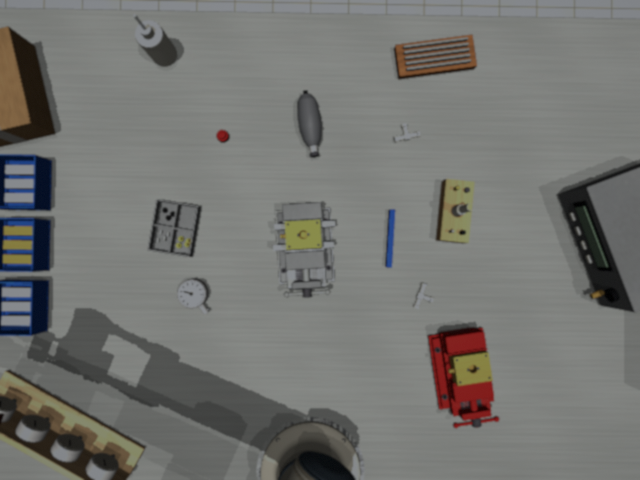

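View pics/scene.png

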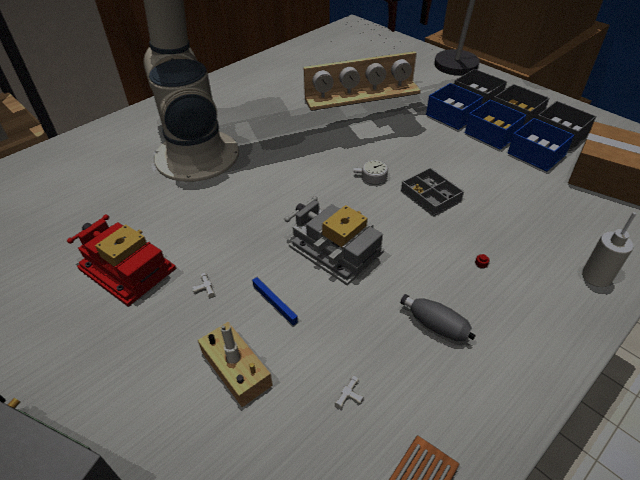

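The top picture shows the grey vise at about (303,240) with its fixed jaw up, the tool block at (456,211) with the drift at about (461,210), and the moving-jaw parallel's ends at about (276,257) and (332,257). The red vise and blue bar (390,238) are decoys. The scene picture agrees.

Run:
```python
from h import *
for n,(boxes) in {"top":{"body":(270,205,335,260),"block":(435,175,480,250)}}.items():
    P=np.load(n+".npy")
    for k,(a,b,c,d) in boxes.items():
        Q=P[b:d,a:c].reshape(-1,3); Q=Q[np.isfinite(Q[:,0])]
        h=np.histogram(Q[:,2],bins=np.arange(-.01,.15,.004)); print(k,[(round(x,3),m) for x,m in zip(h[1],h[0]) if m>3])
        rngs={"body":[(.078,.10),(.062,.076)],"block":[(.034,.046),(.11,.14)]}[k]
        for lo,hi in rngs:
            q=Q[(Q[:,2]>lo)&(Q[:,2]<hi)]; r=cv2.minAreaRect((q[:,:2]*1000).astype(np.float32)); print(lo,len(q),q.mean(0).round(4),r, np.median(q[:,2]))
```

```text
body [(np.float64(-0.006), np.int64(72)), (np.float64(-0.002), np.int64(363)), (np.float64(0.002), np.int64(115)), (np.float64(0.006), np.int64(102)), (np.float64(0.01), np.int64(10)), (np.float64(0.014), np.int64(113)), (np.float64(0.018), np.int64(306)), (np.float64(0.022), np.int64(50)), (np.float64(0.034), np.int64(13)), (np.float64(0.038), np.int64(22)), (np.float64(0.054), np.int64(74)), (np.float64(0.058), np.int64(215)), (np.float64(0.062), np.int64(15)), (np.float64(0.066), np.int64(33)), (np.float64(0.07), np.int64(645)), (np.float64(0.074), np.int64(402)), (np.float64(0.078), np.int64(11)), (np.float64(0.082), np.int64(7)), (np.float64(0.086), np.int64(21)), (np.float64(0.09), np.int64(168)), (np.float64(0.094), np.int64(711)), (np.float64(0.098), np.int64(80))]
0.078 993 [0.5072 0.0206 0.0952] ((503.0829772949219, 24.186254501342773), (71.23705291748047, 80.93277740478516), 7.088853359222412) 0.09555486469678154
0.062 1023 [0.5173 0.0203 0.073 ] ((512.81591796875, 19.815834045410156), (109.44996643066406, 118.36689758300781), 0.7666310667991638) 0.07318641410995619
block 
[... 620 characters left out ...]
, np.int64(16)), (np.float64(0.066), np.int64(12)), (np.float64(0.07), np.int64(24)), (np.float64(0.074), np.int64(10)), (np.float64(0.082), np.int64(5)), (np.float64(0.086), np.int64(5)), (np.float64(0.094), np.int64(8)), (np.float64(0.102), np.int64(6)), (np.float64(0.106), np.int64(4)), (np.float64(0.11), np.int64(8)), (np.float64(0.114), np.int64(7)), (np.float64(0.122), np.int64(13))]
0.034 1562 [ 0.5635 -0.3001  0.0398] ((564.1598510742188, -302.0595703125), (62.4073486328125, 130.1936798095703), 84.89801025390625) 0.039820656436595936
0.11 32 [ 0.5626 -0.2982  0.119 ] ((564.4459838867188, -301.2574462890625), (13.9198637008667, 15.740777015686035), 66.237060546875) 0.12107465861656924
```

```bash
cat >> h.py <<'E'
def to(p,yaw=None):
    "tool-frame shift (mm) to reach world p from measured pose; turn about tool z (deg) so tool y points at yaw"
    s=ctrl.get_state(); Rm=R.from_quat(s["ee_rot"]).as_matrix()
    y=np.degrees(np.arctan2(Rm[1,1],Rm[0,1])); o=(Rm.T@(np.array(p)-s["eef_pos"])*1000).round(1)
    t=None
    if yaw is not None:
        t=-((yaw-y+90)%180-90)
    print("t",round(s["time"],2),"pos",s["eef_pos"].round(4),"yaw",y.round(2),"tilt",Rm[:,2].round(4),"shift",o,"roll",t,"j6",s["joint_pos"][5].round(3))
E
python3 - <<'E'
from h import *
print(ctrl.get_calibration("wrist"))
to([.42,.02,.32],90)
to([.564,-.301,.20],85)
E
```

```text
{'mtx': array([[405.291585  ,   0.        , 326.32391133],
       [  0.        , 405.291585  , 237.92398545],
       [  0.        ,   0.        ,   1.        ]]), 'T_tool_cam': array([[ 1.23617015e-03, -9.55932321e-01, -2.93584520e-01,
         8.08940780e-02],
       [ 9.99998908e-01,  1.41960011e-03, -4.11713916e-04,
        -8.79549962e-05],
       [ 8.10343257e-04, -2.93583690e-01,  9.55933031e-01,
        -1.62056879e-01],
       [ 0.00000000e+00,  0.00000000e+00,  0.00000000e+00,
         1.00000000e+00]])}
t 0.1 pos [0.2022 0.5646 0.2216] yaw 70.3 tilt [-7.0e-04 -1.6e-03 -1.0e+00] shift [-388.7 -439.5  -97.6] roll -19.702204343150512 j6 -0.057
t 0.1 pos [0.2022 0.5646 0.2216] yaw 70.3 tilt [-7.0e-04 -1.6e-03 -1.0e+00] shift [-632.5 -692.9   22.8] roll -14.702204343150512 j6 -0.057
```

```bash
python3 -c "
from h import *
to([.50,.02,.26],90)"
```

```text
t 0.1 pos [0.2022 0.5646 0.2216] yaw 70.3 tilt [-7.0e-04 -1.6e-03 -1.0e+00] shift [-464.  -412.4  -37.7] roll -19.702204343150512 j6 -0.057
```

Call:
apply_moves(
  deltas=[
    [[0, -28, -25, -2.4, 0], [0, -29, -26, -2.4, 0], [0, -29, -26, -2.4, 0], [0, -29, -26, -2.4, 0], [0, -29, -26, -2.4, 0], [0, -29, -26, -2.4, 0], [0, -29, -26, -2.4, 0], [0, -29, -26, -2.4, 0], [0, -29, -26, -2.4, 0], [0, -29, -26, -2.4, 0], [0, -29, -26, -2.4, 0], [0, -29, -26, -2.4, 0], [0, -29, -26, -2.4, 0], [0, -29, -26, -2.4, 0], [0, -29, -26, -2.4, 0], [0, -29, -23, -2, 0], [0, 0, 0, 0, -6.5], [0, 0, 0, 0, -6.5], [0, 0, 0, 0, -6.5], [0, 0, 0, 0, 0]],
  ],
)

```text
time: 1.77
eef_pos: [0.4993, 0.0205, 0.26]
ee_rot: [0.0, 1.0, 0.0, -0.001]
wrist_force: [-0.7, 0.9, 0.3]
opening: 0.0875
gripper_force: 0.0
```

Run:
```python
from h import *
to([.507,.02,.26],90)
im,d,P,K,T=cam("wrist"); cv2.imwrite("pics/w1.png",im); np.save("w1.npy",P)
```

```text
t 1.77 pos [0.4993 0.0205 0.26  ] yaw 89.98 tilt [-0.0012  0.     -1.    ] shift [-7.7 -0.5 -0. ] roll -0.015469764162816091 j6 -1.597
```

View pics/w1.png

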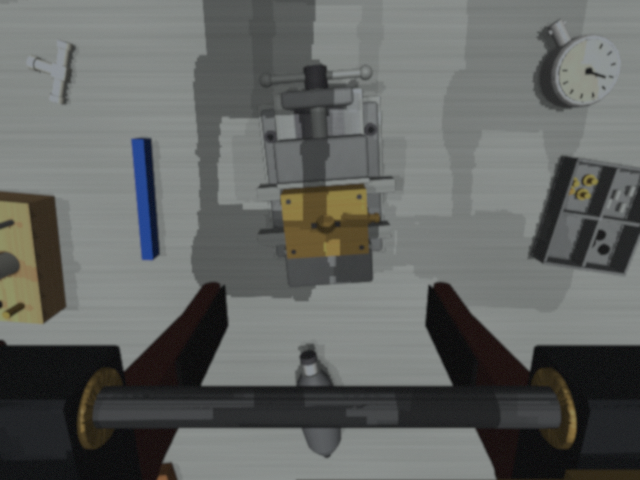

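The wrist picture has the brass body at (282–372, 185–258), its mouth at about (326,224), the nipple to the right (+y world) at (375,218), the moving-jaw parallel's ends at about (262,190) and (395,185), and the fixed one's at (262,232) and (388,222).

Run:
```python
from h import *
P=np.load("w1.npy"); im=cv2.imread("pics/w1.png"); hsv=cv2.cvtColor(im,cv2.COLOR_BGR2HSV)
Q=P[170:300,240:410]; H=hsv[170:300,240:410]
br=(H[...,1]>110)&(Q[...,2]>.086)&(Q[...,2]<.105)
q=Q[br]; r=cv2.minAreaRect((q[:,:2]*1000).astype(np.float32)); print("brass",len(q),np.median(q,0).round(4),r)
A=np.c_[q[:,:2]-q[:,:2].mean(0),np.ones(len(q))]; c=np.linalg.lstsq(A,q[:,2],rcond=None)[0]; print("plane slope deg",np.degrees(c[:2]),c[2])
# bore: deeper pts inside
x0,y0=r[0]; m=(abs(Q[...,0]*1000-x0)<15)&(abs(Q[...,1]*1000-y0)<15)&(Q[...,2]<.088); print("bore",m.sum(),np.nanmean(Q[m],0).round(4))
full=P[100:300,240:410]
m=(full[...,2]>.069)&(full[...,2]<.078); q=full[m]; print("jaws",np.median(q,0),cv2.minAreaRect((q[:,:2]*1000).astype(np.float32)))
m=(full[...,2]>.054)&(full[...,2]<.065); q=full[m]
for nm,s in (("L",-1),("R",1)):
  for lo,hi in((.46,.506),(.506,.55)):
    g=q[(q[:,0]>lo)&(q[:,0]<hi)&(s*(q[:,1]-y0/1000)>.043)]
    if len(g)>5: print(nm,lo,len(g),g.min(0).round(4),g.max(0).round(4),np.median(g,0).round(4))
# drift / block partially seen
```

```text
brass 5217 [0.5032 0.02   0.0956] ((505.67926025390625, 24.387170791625977), (57.05723571777344, 79.73753356933594), 4.155829429626465)
plane slope deg [-0.80040513 -0.60433486] 0.09532395252164118
bore 224 [0.5095 0.0195 0.0777]
jaws [0.46829131 0.01827678 0.07329313] ((487.9208984375, 18.209247589111328), (165.55044555664062, 80.134521484375), 4.211764335632324)
L 0.46 326 [ 0.4808 -0.0427  0.054 ] [ 0.4936 -0.0197  0.0619] [ 0.4868 -0.0323  0.0592]
L 0.506 368 [ 0.5233 -0.0447  0.0541] [ 0.5368 -0.019   0.0615] [ 0.5295 -0.0315  0.0594]
R 0.46 221 [0.473  0.0675 0.0541] [0.4851 0.0815 0.0613] [0.4789 0.0746 0.0593]
R 0.506 189 [0.5161 0.0674 0.054 ] [0.5286 0.08   0.0613] [0.5217 0.0734 0.0592]
```

Call:
apply_moves(
  deltas=[
    [[0, -5, -30, 5, 0], [0, -7.5, -37, 6, 0], [0, -7.5, -37, 6, 0], [0, -7.5, -37, 6, 0], [0, -7.5, -37, 6, 0], [0, -7.5, -37, 6, 0], [0, -7.5, -37, 6, 0], [0, -7.5, -37, 6, 0], [0, -7, -31, 3, 0], [0, 0, 0, 0, 5], [0, 0, 0, 0, 0], [0, 0, 0, 0, 0]],
  ],
)

```text
time: 2.82
eef_pos: [0.5627, -0.299, 0.2102]
ee_rot: [0.046, 0.999, 0.0, -0.0]
wrist_force: [-0.1, 0.1, -0.4]
opening: 0.0878
gripper_force: 0.0
```

Run:
```python
from h import *
to([.564,-.301,.21],85)
im,d,P,K,T=cam("wrist"); cv2.imwrite("pics/w2.png",im); np.save("w2.npy",P)
near=(abs(P[...,0]-.564)<.1)&(abs(P[...,1]+.301)<.06)
for lo,hi in((.115,.13),(.036,.044),(.056,.07)):
    m=near&(P[...,2]>lo)&(P[...,2]<hi); q=P[m]
    if len(q): print(lo,len(q),np.median(q,0).round(4),cv2.minAreaRect((q[:,:2]*1000).astype(np.float32)))
```

```text
t 2.82 pos [ 0.5627 -0.299   0.2102] yaw 84.78 tilt [-6.e-04  7.e-04 -1.e+00] shift [-1.5 -1.9  0.2] roll -0.21822358817399845 j6 -2.022
0.115 182 [ 0.5568 -0.3018  0.1235] ((562.0493774414062, -302.0828552246094), (15.41313362121582, 15.40982723236084), 24.675121307373047)
0.036 9299 [ 0.5512 -0.3014  0.0399] ((562.7728271484375, -302.27862548828125), (60.12382507324219, 130.44180297851562), 84.87696075439453)
0.056 389 [ 0.5518 -0.3     0.0608] ((561.414306640625, -303.4770812988281), (30.604949951171875, 97.86162567138672), 84.5166244506836)
```

View pics/w2.png

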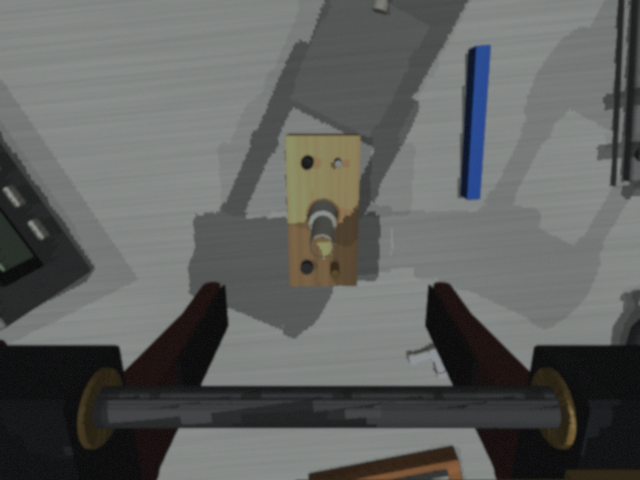

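The drift's top is at (322,248), and block and drift measure centred on about (0.5625, -0.302). I'll descend and grip just above the shoulder.

Call:
apply_moves(
  deltas=[
    [[0, 0, -3.3, 20, 0], [0, 0, 0, 35, 0], [0, 0, 0, 35, 0], [0, 0, 0, 30, 0], [0, 0, 0, 15.2, 0], [0, 0, 0, 0, 0], [150, 0, 0, 0, 0], [255, 0, 0, 0, 0], [255, 0, 0, 0, 0], [255, 0, 0, 0, 0], [255, 0, 0, 0, 0], [255, 0, 0, 0, 0], [255, 0, 0, 0, 0], [255, 0, 0, 0, 0]],
  ],
)

```text
time: 4.03
eef_pos: [0.5624, -0.3026, 0.0756]
ee_rot: [0.045, 0.999, -0.0, 0.0]
wrist_force: [0.4, 0.0, 0.1]
opening: 0.0376
gripper_force: 0.0
```

```bash
python3 -c "
from h import *
to([.5067,-.0034,.215],94.2); s=ctrl.get_state(); print(s['opening'],s['gripper_force'],s['wrist_force'])"
```

```text
t 4.03 pos [ 0.5624 -0.3026  0.0756] yaw 84.8 tilt [ 1.e-04 -1.e-04 -1.e+00] shift [  82.6  292.9 -139.5] roll -9.400792888861645 j6 -2.027
0.03761944121598349 0.0 [0.41794815 0.01415785 0.10495786]
```

Call:
apply_moves(
  deltas=[
    [[255, 0, 0, 0, 0], [255, 0, 0, 0, 0], [255, 0, 0, 0, 0], [255, 0, 0, 0, 0], [255, 0, 0, 0, 0], [255, 0, 0, 0, 0]],
  ],
)

```text
time: 4.53
eef_pos: [0.5623, -0.3026, 0.0753]
ee_rot: [0.045, 0.999, 0.0, -0.0]
wrist_force: [0.1, 0.0, -0.5]
opening: 0.0149
gripper_force: 30.0
```

Call:
apply_moves(
  deltas=[
    [[255, 0, 0, -15, 0], [255, 0, 0, -30, 0], [255, 0, 0, -35, 0], [255, 0, 0, -35, 0], [255, 0, 0, -15, 0], [255, 4, 15, 0, 0], [255, 9, 32, 0, 0], [255, 9, 32, 0, 0], [255, 9, 32, 0, 0], [255, 9, 32, 0, 0], [255, 9, 32, 0, 0], [255, 9, 32, 0, 0], [255, 9, 32, 0, 0], [255, 9, 32, 0, 0], [255, 6.2, 22, 0, 0], [255, 0, 0, 0, 0], [255, 0, 0, 0, 0]],
  ],
)

```text
time: 5.95
eef_pos: [0.507, -0.0025, 0.2057]
ee_rot: [0.044, 0.999, -0.0, 0.0]
wrist_force: [-0.4, -0.2, -0.7]
opening: 0.0151
gripper_force: 30.0
```

Run:
```python
from h import *
to([.507,-.0034,.16],85); s=ctrl.get_state(); print(s['opening'],s['wrist_force'])
im,d,P,K,T=cam("wrist"); im2,_,P2,_,_=cam("top"); a,_,_,_,_=cam("scene")
np.save("w3.npy",P);np.save("t3.npy",P2)
cv2.imwrite("pics/w3.png",np.hstack([im[80:400,150:500],cv2.resize(a[160:320,240:415],(350,320))]))
```

```text
t 5.95 pos [ 0.507  -0.0025  0.2057] yaw 84.94 tilt [ 6.e-04 -4.e-04 -1.e+00] shift [-0.1 -0.9 45.7] roll -0.058193425094671625 j6 -1.554
0.015123653331217157 [-0.38576976 -0.18468363 -0.65480384]
```

View pics/w3.png

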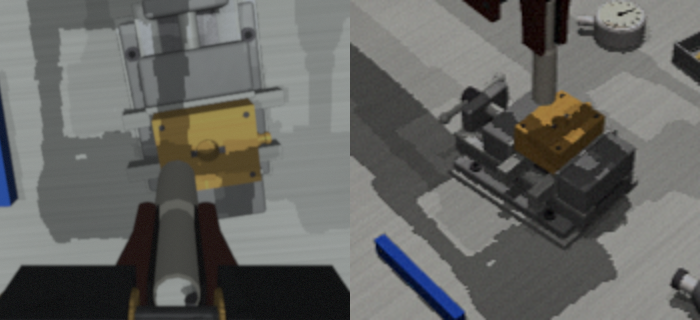

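The drift hangs upright in the grip with its foot above the -y half of the brass; the mouth is clear at about (206,150) in the left crop. I'll check the mouth position against the foot before lowering.

Run:
```python
from h import *
P=np.load("w3.npy")
m=(P[...,2]>.145)&(P[...,2]<.195)&(abs(P[...,0]-.507)<.03)&(abs(P[...,1]+.0025)<.014)
q=P[m]; 
for lo in(.14,.15,.16,.17):
    g=P[(P[...,2]>lo)&(P[...,2]<lo+.01)&(abs(P[...,0]-.507)<.03)&(abs(P[...,1]+.0025)<.013)]; print("drift side",lo,len(g),g.mean(0).round(4),g[:,1].min().round(4),g[:,1].max().round(4),g[:,0].min().round(4))
g=P[(P[...,2]>.125)&(abs(P[...,0]-.507)<.03)&(abs(P[...,1]+.0025)<.013)]; print("foot z",np.sort(g[:,2])[:20].round(4)[::4])
w=np.load("w1.npy"); 
T=ctrl.get_calibration("wrist")
# mouth by ray-plane in w1
Tt=np.eye(4);Tt[:3,:3]=np.diag([-1,1,-1]);Tt[:3,3]=[.4993,.0205,.26];Tc=Tt@T["T_tool_cam"];K=T["mtx"]
im=cv2.imread("pics/w1.png"); g=cv2.cvtColor(im,cv2.COLOR_BGR2GRAY)[205:245,300:352]
print(g[::3,::3])
for u,v in((326,224),):
    r=Tc[:3,:3]@np.array([(u-K[0,2])/K[0,0],(v-K[1,2])/K[1,1],1]); print(Tc[:3,3]+r*(.0953-Tc[2,3])/r[2])
```

```text
drift side 0.14 152 [ 0.4986 -0.0019  0.1459] -0.0134 0.0082 0.4959
drift side 0.15 208 [ 0.4985 -0.0019  0.1552] -0.0133 0.0082 0.4958
drift side 0.16 227 [ 0.4985 -0.0019  0.1651] -0.0134 0.0082 0.4958
drift side 0.17 275 [ 0.4986 -0.0019  0.1751] -0.0134 0.0083 0.4959
foot z [0.1417 0.142  0.1422 0.1424 0.1428]
[[122  91  77  77  77  76  76  77  77 112 121 121 121 120 120 122 121 121]
 [120  91  77  77  76  77  76  76  80 114 122 123 122 122 124 123 123 124]
 [123  92  78  78  77  77  78  77  78 114 123 122 123 123 120 116 119 122]
 [120  88  76  77  77  77  76  74  76 106 118 122 122 121  99  81  90  98]
 [122  90  78  77  77  76  68  63  72  82  82 109 121 118  79  77  78  76]
 [100  83  78  78  77  73  61  65  75  77  76  80  74  75  73  68  65  64]
 [ 78  77  77  75  56  48  52  64  85  88  85  56  33  40  63  62  63  61]
 [ 80  80  77  77  48  41  43  53  69  74  60  41  44  50  63  61  65  64]
 [ 84  84  83  80  68  68  52  45  49  50  46  56  74  74  74  78  74  75]
 [ 91  91  92  88  85  85  79  62  52  52  59  73  75  75  74  76  75  74]
 [ 91  90  90  89  92  91  90  90  83  74  74  75  75  75  74  75  74  76]
 [ 89  90  91  90  90  89  90  89  87  76  76  85  87  81  76  75  75  75]
 [ 89  89  90  88  89  89  90  88  94  88 113 119 120 105  73  75  75  73]
 [ 88  89  89  88  88  89  89  89 119 121 117 120 120 108  76  74  75  77]]
[0.50650969 0.01999895 0.0953    ]
```

Call:
apply_moves(
  deltas=[
    [[255, 0, 0, 15, 0], [255, 0, 0, 15, 0], [255, 0, 0, 8, 0], [255, 0, 0, 2, 0], [255, 0, 0, 1, 0], [255, 0, 0, 0, 0]],
  ],
)

```text
time: 6.6
eef_pos: [0.5072, -0.0038, 0.1648]
ee_rot: [0.046, 0.999, -0.0, 0.0]
wrist_force: [-0.2, -0.1, 0.8]
opening: 0.0151
gripper_force: 30.0
```

Call:
apply_moves(
  deltas=[
    [[255, 0, 0, 0.7, 0], [255, 0, 0, 0.7, 0], [255, 0, 0, 0.6, 0], [255, 0, 0, 0, 0]],
  ],
)

```text
time: 6.93
eef_pos: [0.5072, -0.0033, 0.1627]
ee_rot: [0.045, 0.999, -0.0, 0.0]
wrist_force: [-0.5, -0.1, -1.3]
opening: 0.0151
gripper_force: 30.0
```

Call:
apply_moves(
  deltas=[
    [[255, 0, 0, 0.7, 0], [255, 0, 0, 0.7, 0], [255, 0, 0, 0.6, 0], [255, 0, 0, 0, 0]],
  ],
)

```text
time: 7.27
eef_pos: [0.5072, -0.0033, 0.1611]
ee_rot: [0.045, 0.999, -0.0, 0.0]
wrist_force: [-1.3, -0.7, 3.6]
opening: 0.0149
gripper_force: 30.0
```

Call:
apply_moves(
  deltas=[
    [[255, 0, 0, 0.5, 0], [255, 0, 0, 0.5, 0], [255, 0, 0, 0, 0]],
  ],
)

```text
time: 7.52
eef_pos: [0.5072, -0.0033, 0.1598]
ee_rot: [0.045, 0.999, 0.0, 0.0]
wrist_force: [-1.2, 0.2, 3.6]
opening: 0.0149
gripper_force: 30.0
```

Call:
apply_moves(
  deltas=[
    [[255, 0, 0, 0.5, 0], [255, 0, 0, 0.5, 0], [255, 0, 0, 0, 0]],
  ],
)

```text
time: 7.77
eef_pos: [0.5072, -0.0033, 0.1584]
ee_rot: [0.045, 0.999, 0.0, 0.0]
wrist_force: [-1.3, 0.6, 3.8]
opening: 0.0152
gripper_force: 30.0
```

Call:
apply_moves(
  deltas=[
    [[255, 0, 0, 0.5, 0], [255, 0, 0, 0.5, 0], [255, 0, 0, 0, 0]],
  ],
)

```text
time: 8.02
eef_pos: [0.5071, -0.0033, 0.1576]
ee_rot: [0.045, 0.999, 0.0, 0.0]
wrist_force: [-0.1, -0.2, 5.4]
opening: 0.0147
gripper_force: 30.0
```

Call:
apply_moves(
  deltas=[
    [[255, 0, 0, 0.5, 0], [255, 0, 0, 0.3, 0], [255, 0, 0, 0, 0]],
  ],
)

```text
time: 8.27
eef_pos: [0.5069, -0.0033, 0.1572]
ee_rot: [0.045, 0.999, -0.0, 0.0]
wrist_force: [-2.5, -0.7, 7.5]
opening: 0.0147
gripper_force: 30.0
```

Call:
apply_moves(
  deltas=[
    [[255, 0, 0, 0.3, 0], [255, 0, 0, 0.3, 0], [255, 0, 0, 0, 0]],
  ],
)

```text
time: 8.52
eef_pos: [0.5068, -0.0034, 0.1569]
ee_rot: [0.045, 0.999, -0.0, -0.0]
wrist_force: [-3.5, 0.9, 9.3]
opening: 0.0147
gripper_force: 30.0
```

Call:
apply_moves(
  deltas=[
    [[255, 0, 0, 0.2, 0], [255, 0, 0, 0.2, 0], [255, 0, 0, 0, 0]],
  ],
)

```text
time: 8.77
eef_pos: [0.5068, -0.0034, 0.1569]
ee_rot: [0.045, 0.999, -0.0, 0.0]
wrist_force: [-3.3, 0.5, 10.1]
opening: 0.0146
gripper_force: 30.0
```

Call:
apply_moves(
  deltas=[
    [[255, 0, 0, 0.5, 0], [255, 0, 0, 0.5, 0], [255, 0, 0, 0, 0]],
  ],
)

```text
time: 9.02
eef_pos: [0.5067, -0.0033, 0.1567]
ee_rot: [0.045, 0.999, -0.0, 0.0]
wrist_force: [-4.6, 0.7, 14.7]
opening: 0.0147
gripper_force: 30.0
```

Call:
apply_moves(
  deltas=[
    [[255, 0, 0, 0.5, 0], [255, 0, 0, 0.5, 0], [255, 0, 0, 0, 0]],
  ],
)

```text
time: 9.27
eef_pos: [0.5068, -0.0033, 0.1566]
ee_rot: [0.045, 0.999, -0.0, 0.001]
wrist_force: [-6.5, -0.6, 17.6]
opening: 0.0153
gripper_force: 30.0
```

Call:
apply_moves(
  deltas=[
    [[255, 0, 0, 0.5, 0], [255, 0, 0, 0.5, 0], [255, 0, 0, 0, 0]],
  ],
)

```text
time: 9.52
eef_pos: [0.5071, -0.0034, 0.1565]
ee_rot: [0.045, 0.999, -0.0, 0.001]
wrist_force: [-7.0, -0.5, 20.4]
opening: 0.0148
gripper_force: 30.0
```

Call:
apply_moves(
  deltas=[
    [[255, 0, 0, 0.5, 0], [255, 0, 0, 0.5, 0], [255, 0, 0, 0, 0], [255, 0, 0, 0, 0]],
  ],
)

```text
time: 9.85
eef_pos: [0.5076, -0.0034, 0.1564]
ee_rot: [0.045, 0.999, -0.0, 0.002]
wrist_force: [-6.9, 0.7, 23.6]
opening: 0.0148
gripper_force: 30.0
```

Call:
apply_moves(
  deltas=[
    [[255, 0, 0, 0.4, 0], [255, 0, 0, 0.3, 0], [255, 0, 0, 0, 0], [255, 0, 0, 0, 0], [255, 0, 0, 0, 0]],
  ],
)

```text
time: 10.27
eef_pos: [0.5079, -0.0034, 0.1563]
ee_rot: [0.045, 0.999, -0.0, 0.003]
wrist_force: [-6.7, 0.1, 24.6]
opening: 0.0149
gripper_force: 30.0
```

Run:
```python
from h import *
to([.507,-.0034,.16],85); s=ctrl.get_state(); print(s['opening'],s['wrist_force'],s['ft_torque'])
im,d,P,K,T=cam("wrist"); H=cv2.cvtColor(im,cv2.COLOR_BGR2HSV)
m=(H[...,1]>110)&(P[...,2]>.084)&(P[...,2]<.1)&(abs(P[...,0]-.506)<.03)&(abs(P[...,1]-.025)<.018)
q=P[m];A=np.c_[q[:,:2]-[.506,.0195],np.ones(len(q))];c=np.linalg.lstsq(A,q[:,2],rcond=None)[0]; print(len(q),"slope deg",np.degrees(c[:2]),c[2])
j=(P[...,2]>.069)&(P[...,2]<.078)&(abs(P[...,1]-.02)<.04)&(P[...,0]<.478);print("jaw",np.median(P[j],0))
```

```text
t 10.27 pos [ 0.5079 -0.0034  0.1563] yaw 84.8 tilt [ 5.9e-03 -6.0e-04 -1.0e+00] shift [ 0.8 -0.  -3.7] roll -0.19877552806012488 j6 -1.554
0.01485077031434971 [-6.68202289  0.12622001 24.60224605] [ 0.16736153  1.52735604 -0.05240058]
4783 slope deg [0.22472718 0.50986313] 0.09114792889212825
jaw [0.45326536 0.01734938 0.07315153]
```

Call:
apply_moves(
  deltas=[
    [[255, 0, 0, 0.5, 0], [255, 0, 0, 0, 0], [255, 0, 0, 0, 0], [255, 0, 0, 0, 0]],
  ],
)

```text
time: 10.65
eef_pos: [0.508, -0.0035, 0.1562]
ee_rot: [0.045, 0.999, -0.0, 0.003]
wrist_force: [-6.4, 0.1, 25.3]
opening: 0.0147
gripper_force: 30.0
```

Call:
apply_moves(
  deltas=[
    [[255, 0, 0, -4, 0], [255, 0, 0, -4, 0], [255, 0, 0, -15, 0], [255, 0, 0, -25, 0], [255, 0, 0, 0, 0], [255, 0, 0, 0, 0], [255, 0, 0, 0, 0], [255, 0, 0, 0, 0]],
  ],
)

```text
time: 11.32
eef_pos: [0.5065, -0.0033, 0.1963]
ee_rot: [0.045, 0.999, 0.0, -0.002]
wrist_force: [0.2, -0.3, -0.6]
opening: 0.0148
gripper_force: 30.0
```

Run:
```python
from h import *
to([.5623,-.3026,.205],84.8); s=ctrl.get_state(); print(s['opening'],s['wrist_force'])
im,d,P,K,T=cam("wrist"); H=cv2.cvtColor(im,cv2.COLOR_BGR2HSV)
m=(H[...,1]>110)&(P[...,2]>.084)&(P[...,2]<.1)&(abs(P[...,0]-.506)<.03)&(abs(P[...,1]-.025)<.018)
q=P[m];A=np.c_[q[:,:2]-[.506,.0195],np.ones(len(q))];c=np.linalg.lstsq(A,q[:,2],rcond=None)[0]; print(len(q),"slope deg",np.degrees(c[:2]),c[2])
x,y=s["eef_pos"][:2]
for zo in(-.063,-.053,-.043,-.033,-.023):
    lo=s["eef_pos"][2]+zo; g=P[(P[...,2]>lo)&(P[...,2]<lo+.008)&(abs(P[...,0]-x)<.03)&(abs(P[...,1]-y)<.014)]
    if len(g): print("drift",zo,len(g),g[:,0].min().round(4),g[:,1].min().round(4),g[:,1].max().round(4))
g=P[(P[...,2]>.11)&(abs(P[...,0]-x)<.03)&(abs(P[...,1]-y)<.013)]; print("foot below tcp",(s["eef_pos"][2]-np.sort(g[:,2])[:20].round(4)[::4]).round(4))
```

```text
t 11.32 pos [ 0.5065 -0.0033  0.1963] yaw 84.8 tilt [-3.1e-03  2.0e-04 -1.0e+00] shift [ -82.7 -293.    -8.9] roll 0.0005137047835575004 j6 -1.554
0.014782813971194719 [ 0.17508408 -0.31429946 -0.62533747]
3682 slope deg [0.255288   0.49266393] 0.0912159633117781
drift -0.063 154 0.4938 -0.0138 0.0075
drift -0.053 179 0.4936 -0.014 0.0075
drift -0.043 199 0.4941 -0.014 0.0075
drift -0.033 218 0.494 -0.0141 0.0075
drift -0.023 262 0.4943 -0.0136 0.0074
foot below tcp [0.0648 0.063  0.0627 0.0626 0.0624]
```

Call:
apply_moves(
  deltas=[
    [[255, -4, -15, -3, 0], [255, -9, -32, -3, 0], [255, -9, -32, -3, 0], [255, -9, -32, 0, 0], [255, -9, -32, 0, 0], [255, -9, -32, 0, 0], [255, -9, -32, 0, 0], [255, -9, -32, 0, 0], [255, -9, -32, 0, 0], [255, -6, -15, 0, 0], [255, -2.7, -6.7, 10, 0], [255, 0, 0, 30, 0], [255, 0, 0, 28, 0], [255, 0, 0, 10, 0], [255, 0, 0, 0, 0], [255, 0, 0, 0, 0], [255, 0, 0, 0, 0]],
  ],
)

```text
time: 12.78
eef_pos: [0.5656, -0.3023, 0.1314]
ee_rot: [0.045, 0.999, -0.001, 0.001]
wrist_force: [0.5, 0.8, -0.5]
opening: 0.0147
gripper_force: 30.0
```

Run:
```python
from h import *
to([.5643,-.3024,.075],84.8); s=ctrl.get_state(); print(s['opening'],s['wrist_force'])
im,d,P,K,T=cam("wrist"); cv2.imwrite("pics/w4.png",im[100:420,140:500])
x,y=s["eef_pos"][:2]
for zo in(-.063,-.053,-.043,-.033,-.023):
    lo=s["eef_pos"][2]+zo; g=P[(P[...,2]>lo)&(P[...,2]<lo+.008)&(abs(P[...,0]-x)<.03)&(abs(P[...,1]-y)<.014)]
    if len(g): print("drift",zo,len(g),g[:,0].min().round(4),g[:,1].min().round(4),g[:,1].max().round(4))
m=(P[...,2]>.036)&(P[...,2]<.044)&(abs(P[...,0]-.564)<.1)&(abs(P[...,1]+.301)<.06);print(cv2.minAreaRect((P[m][:,:2]*1000).astype(np.float32)))
```

```text
t 12.78 pos [ 0.5656 -0.3023  0.1314] yaw 84.84 tilt [ 0.0022 -0.0013 -1.    ] shift [ 1.4 -0.1 56.4] roll 0.03888707663051605 j6 -2.025
0.014677114808069528 [ 0.49531885  0.75376417 -0.50012233]
drift -0.063 146 0.5531 -0.313 -0.2916
drift -0.053 180 0.5532 -0.3132 -0.2916
drift -0.043 205 0.5531 -0.3131 -0.2916
drift -0.033 219 0.5534 -0.3131 -0.2915
drift -0.023 261 0.5536 -0.3127 -0.2917
((554.6788330078125, -301.54168701171875), (60.191551208496094, 114.64926147460938), 84.98104858398438)
```

View pics/w4.png

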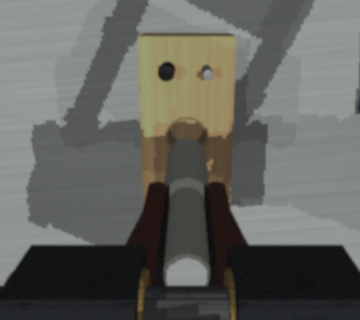

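The drift's foot is above the hole; its axis measures 1.6 mm too far in +x, so I'll correct and go down in guarded steps.

Call:
apply_moves(
  deltas=[
    [[255, 1.6, 0, 0, 0], [255, 0, 0, 15, 0], [255, 0, 0, 8, 0], [255, 0, 0, 3, 0], [255, 0, 0, 3, 0], [255, 0, 0, 2, 0], [255, 0, 0, 0, 0]],
  ],
)

```text
time: 13.42
eef_pos: [0.5632, -0.3023, 0.0983]
ee_rot: [0.045, 0.999, 0.0, -0.0]
wrist_force: [0.2, -0.0, -0.8]
opening: 0.0148
gripper_force: 30.0
```

Call:
apply_moves(
  deltas=[
    [[255, 0, 0, 5, 0], [255, 0, 0, 7, 0], [255, 0, 0, 5, 0], [255, 0, 0, 0, 0]],
  ],
)

```text
time: 13.75
eef_pos: [0.5626, -0.3019, 0.0794]
ee_rot: [0.045, 0.999, 0.001, -0.001]
wrist_force: [0.3, -0.3, -1.8]
opening: 0.0149
gripper_force: 30.0
```

Call:
apply_moves(
  deltas=[
    [[255, 0, 0, 3, 0], [255, 0, 0, 0.7, 0], [255, 0, 0, 0.5, 0], [255, 0, 0, 0.3, 0], [255, 0, 0, 0, 0], [200, 0, 0, 0, 0], [140, 0, 0, 0, 0], [100, 0, 0, 0, 0], [60, 0, 0, 0, 0], [40, 0, 0, 0, 0]],
  ],
)

```text
time: 14.58
eef_pos: [0.5633, -0.3024, 0.0771]
ee_rot: [0.045, 0.999, -0.0, 0.0]
wrist_force: [-0.7, 0.6, -0.2]
opening: 0.0421
gripper_force: 0.0
```

```bash
python3 -c "
from h import *
to([.50,-.07,.075],94.2); s=ctrl.get_state(); print(s['opening'],s['gripper_force'],s['wrist_force'])"
```

```text
t 14.58 pos [ 0.5633 -0.3024  0.0771] yaw 84.8 tilt [ 2.e-04 -1.e-04 -1.e+00] shift [ 84.1 225.7   2. ] roll -9.39802967216761 j6 -2.026
0.04210375803994614 0.0 [-0.70437706  0.61332584 -0.20882781]
```

Call:
apply_moves(
  deltas=[
    [[40, 0, 0, -15, 0], [40, 0, 0, -35, 0], [40, 0, 0, -35, 0], [255, 0, 0, -5, 0], [255, 6, 14.1, 0, 0], [255, 12.6, 31, 0, 0], [255, 12.6, 31, 0, 0], [255, 12.6, 31, 0, 0], [255, 12.6, 31, 0, 0], [255, 12.6, 31, 0, 0], [255, 12.6, 31, 0, 0], [255, 12.6, 28, 0, -4.7], [255, 0, 0, 0, -4.7], [255, 0, 0, 0, 0], [255, 0, 0, 0, 0]],
  ],
)

```text
time: 15.83
eef_pos: [0.4902, -0.0666, 0.1671]
ee_rot: [-0.036, 0.999, -0.0, 0.0]
wrist_force: [0.7, 0.4, 0.1]
opening: 0.0006
gripper_force: 0.0
```

Run:
```python
from h import *
to([.4898,-.0666,.045],94.2); s=ctrl.get_state(); print(s['opening'])
im,d,P,K,T=cam("wrist"); a,_,Pa,_,_=cam("top"); b,_,_,_,_=cam("scene")
cv2.imwrite("pics/w5.png",np.hstack([im[40:400,130:530],cv2.resize(b[310:410,190:290],(360,360))]))
m=(Pa[...,2]>.105)&(abs(Pa[...,0]-.564)<.03)&(abs(Pa[...,1]+.302)<.03); print("drift top",np.nanmean(Pa[m],0),np.nanmax(Pa[m][:,2]),m.sum())
m=(P[...,2]>.054)&(P[...,2]<.064)&(abs(P[...,0]-.487)<.02)&(P[...,1]<-.022)&(P[...,1]>-.06); q=P[m]; print("par end",len(q),q.min(0).round(4),q.max(0).round(4),np.median(q,0).round(4))
```

```text
t 15.83 pos [ 0.4902 -0.0666  0.1671] yaw 94.1 tilt [ 6.e-04 -4.e-04 -1.e+00] shift [5.000e-01 1.000e-01 1.221e+02] roll -0.10096182962905687 j6 -1.846
0.0006107788284541144
drift top [ 0.56251892 -0.29810402  0.11862588] 0.12887966852154453 37
par end 590 [ 0.4672 -0.0431  0.0542] [ 0.4934 -0.022   0.0639] [ 0.4858 -0.0319  0.0592]
```

View pics/w5.png

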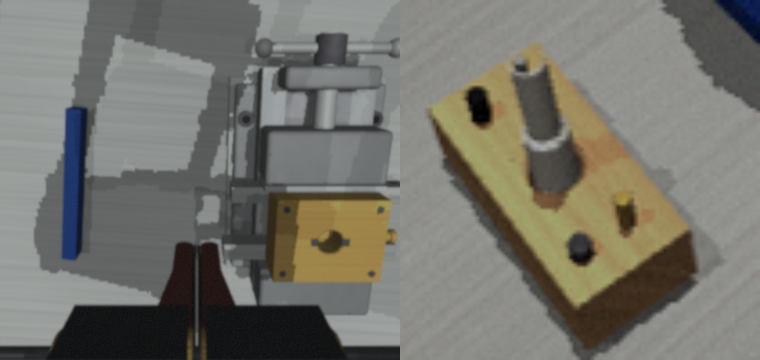

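The drift stands upright in its hole, and the shut fingers are beside the -y end of the moving-jaw parallel (about (228,184) in the left crop). Down, then the push.

Call:
apply_moves(
  deltas=[
    [[255, 0, 0, 20, 0], [255, 0, 0, 40, 0], [255, 0, 0, 40, 0], [255, 0, 0, 17, 0], [255, 0, 0, 5, 0], [255, 0, 0, 0, 0], [255, 0, 4, 0, 0], [255, 0, 2, 0, 0], [255, 0, 0, 0, 0]],
  ],
)

```text
time: 16.73
eef_pos: [0.491, -0.0606, 0.0472]
ee_rot: [-0.037, 0.999, -0.0, 0.002]
wrist_force: [0.4, -0.4, -0.1]
opening: 0.0006
gripper_force: 0.0
```

Call:
apply_moves(
  deltas=[
    [[255, 0, 0.7, 0, 0], [255, 0, 0.7, 0, 0], [255, 0, 0.6, 0, 0], [255, 0, 0, 0, 0]],
  ],
)

```text
time: 17.07
eef_pos: [0.4897, -0.0586, 0.0453]
ee_rot: [-0.037, 0.999, -0.0, 0.0]
wrist_force: [-0.1, 0.1, 0.0]
opening: 0.0004
gripper_force: 0.0
```

Call:
apply_moves(
  deltas=[
    [[255, 0, 0.5, 0, 0], [255, 0, 0.5, 0, 0], [255, 0, 0, 0, 0]],
  ],
)

```text
time: 17.32
eef_pos: [0.4895, -0.0576, 0.0449]
ee_rot: [-0.037, 0.999, 0.0, -0.0]
wrist_force: [-0.3, 0.1, 0.2]
opening: 0.0005
gripper_force: 0.0
```

Call:
apply_moves(
  deltas=[
    [[255, 0, 0.5, 0, 0], [255, 0, 0.5, 0, 0], [255, 0, 0, 0, 0]],
  ],
)

```text
time: 17.57
eef_pos: [0.4894, -0.0566, 0.0449]
ee_rot: [-0.037, 0.999, 0.0, -0.0]
wrist_force: [1.1, -0.4, -0.9]
opening: 0.0004
gripper_force: 0.0
```

Call:
apply_moves(
  deltas=[
    [[255, 0, 0.5, 0, 0], [255, 0, 0.3, 0, 0], [255, 0, 0, 0, 0]],
  ],
)

```text
time: 17.82
eef_pos: [0.4894, -0.0558, 0.0449]
ee_rot: [-0.037, 0.999, 0.0, -0.0]
wrist_force: [0.7, 0.1, -0.2]
opening: 0.0005
gripper_force: 0.0
```

Call:
apply_moves(
  deltas=[
    [[255, 0, 0.5, 0, 0], [255, 0, 0.3, 0, 0], [255, 0, 0, 0, 0]],
  ],
)

```text
time: 18.07
eef_pos: [0.4893, -0.055, 0.045]
ee_rot: [-0.037, 0.999, 0.0, 0.0]
wrist_force: [0.1, -0.0, 0.4]
opening: 0.0002
gripper_force: 0.0
```

Call:
apply_moves(
  deltas=[
    [[255, 0, 0.5, 0, 0], [255, 0, 0.5, 0, 0], [255, 0, 0, 0, 0]],
  ],
)

```text
time: 18.32
eef_pos: [0.4892, -0.054, 0.0449]
ee_rot: [-0.037, 0.999, 0.0, -0.0]
wrist_force: [0.1, 0.0, 0.6]
opening: 0.0005
gripper_force: 0.0
```

Call:
apply_moves(
  deltas=[
    [[255, 0, 0.5, 0, 0], [255, 0, 0.5, 0, 0], [255, 0, 0, 0, 0]],
  ],
)

```text
time: 18.57
eef_pos: [0.4892, -0.053, 0.0449]
ee_rot: [-0.037, 0.999, 0.0, 0.0]
wrist_force: [-0.4, 0.0, 0.1]
opening: 0.0005
gripper_force: 0.0
```

Call:
apply_moves(
  deltas=[
    [[255, 0, 0.5, 0, 0], [255, 0, 0.5, 0, 0], [255, 0, 0, 0, 0]],
  ],
)

```text
time: 18.82
eef_pos: [0.4891, -0.052, 0.0449]
ee_rot: [-0.037, 0.999, 0.0, 0.0]
wrist_force: [0.4, 0.1, -0.4]
opening: 0.0004
gripper_force: 0.0
```

Run:
```python
from h import *
im,d,P,K,T=cam("wrist")
for n,Q in(("wrist",P),):
    m=(Q[...,2]>.054)&(Q[...,2]<.064)&(Q[...,1]>.065)&(Q[...,1]<.11)
    for lo,hi in((.465,.492),(.508,.535)):
        q=Q[m&(Q[...,0]>lo)&(Q[...,0]<hi)]; print("far",lo,len(q),q.min(0).round(4),q.max(0).round(4))
    m=(Q[...,2]>.054)&(Q[...,2]<.064)&(Q[...,1]<-.022)&(Q[...,1]>-.048)&(Q[...,0]>.475)&(Q[...,0]<.5); q=Q[m]; print("near",len(q),q.min(0).round(4),q.max(0).round(4))
cv2.imwrite("pics/w6.png",im[60:420,150:550])
```

```text
far 0.465 533 [0.4731 0.0654 0.054 ] [0.486  0.0774 0.0616]Traceback (most recent call last):
  File "<stdin>", line 6, in <module>
    return umr_minimum(a, axis, None, out, keepdims, initial, where)
ValueError: zero-size array to reduction operation minimum which has no identity
```

Run:
```python
from h import *
im,d,P,K,T=cam("wrist")
cv2.imwrite("pics/w7.png",im[40:440,140:640])
Q=P;m=(Q[...,2]>.054)&(Q[...,2]<.064)&(Q[...,1]<-.022)&(Q[...,1]>-.048)&(Q[...,0]>.475)&(Q[...,0]<.497); q=Q[m]; print("near",len(q),np.percentile(q,[0,5,50,95,100],axis=0).round(4))
```

```text
near 1590 [[ 0.4756 -0.048   0.0541]
 [ 0.477  -0.0449  0.0553]
 [ 0.4844 -0.0316  0.0592]
 [ 0.4918 -0.0225  0.0606]
 [ 0.4932 -0.022   0.0639]]
```

View pics/w7.png

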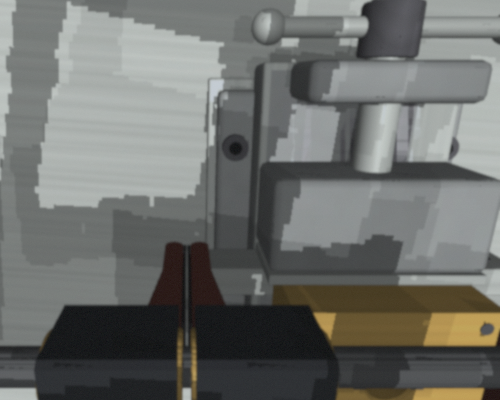

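The shut fingertips taper to about ±9.5 mm, so they are just reaching the parallel's end (208,258 in the crop); continuing gently.

Call:
apply_moves(
  deltas=[
    [[255, 0, 0.5, 0, 0], [255, 0, 0.3, 0, 0], [255, 0, 0, 0, 0]],
  ],
)

```text
time: 19.17
eef_pos: [0.489, -0.0518, 0.0449]
ee_rot: [-0.037, 0.999, -0.001, 0.0]
wrist_force: [0.5, -2.3, -0.7]
opening: 0.0003
gripper_force: 1.5
```

Call:
apply_moves(
  deltas=[
    [[255, 0, 0.5, 0, 0], [255, 0, 0.3, 0, 0], [255, 0, 0, 0, 0]],
  ],
)

```text
time: 19.42
eef_pos: [0.4889, -0.0507, 0.0449]
ee_rot: [-0.037, 0.999, -0.0, -0.0]
wrist_force: [0.7, -3.4, -0.2]
opening: 0.0004
gripper_force: 1.7
```

Call:
apply_moves(
  deltas=[
    [[255, 0, 0.5, 0, 0], [255, 0, 0.3, 0, 0], [255, 0, 0, 0, 0]],
  ],
)

```text
time: 19.67
eef_pos: [0.4889, -0.0497, 0.0449]
ee_rot: [-0.037, 0.999, -0.0, 0.0]
wrist_force: [0.0, -3.4, -0.5]
opening: 0.0005
gripper_force: 1.7
```

Call:
apply_moves(
  deltas=[
    [[255, 0, 0, 0, 0], [255, 0, 0, 0, 0], [255, 0, 0, 0, 0], [255, 0, 0, 0, 0]],
  ],
)

```text
time: 20.0
eef_pos: [0.4889, -0.0497, 0.0449]
ee_rot: [-0.037, 0.999, -0.0, -0.0]
wrist_force: [0.6, -2.2, -0.2]
opening: 0.0005
gripper_force: 1.7
```

Call:
apply_moves(
  deltas=[
    [[255, 0, -0.2, 0, 0], [255, 0, 0, 0, 0]],
  ],
)

```text
time: 20.17
eef_pos: [0.4889, -0.0497, 0.0449]
ee_rot: [-0.037, 0.999, 0.0, -0.0]
wrist_force: [0.4, -1.8, -1.2]
opening: 0.0004
gripper_force: 1.2
```

Call:
apply_moves(
  deltas=[
    [[255, 0, -0.2, 0, 0], [255, 0, 0, 0, 0]],
  ],
)

```text
time: 20.33
eef_pos: [0.4889, -0.0497, 0.0449]
ee_rot: [-0.037, 0.999, 0.0, -0.0]
wrist_force: [-0.0, -0.6, -0.5]
opening: 0.0003
gripper_force: 0.5
```

The parallel holds at 2–3 N but crept about 2 mm at 3.4 N, so it is nipped only lightly. I'll feel the fixed-jaw one the same way, for comparison.

Call:
apply_moves(
  deltas=[
    [[255, 0, -6, 0, 0], [255, 0, -7, 0, 0], [255, -20, 0, 0, 0], [255, -23, 0, 0, 0], [255, 0, 2, 0, 0], [255, 0, 1, 0, 0], [255, 0, 0, 0, 0], [255, 0, 0, 0, 0]],
  ],
)

```text
time: 21.0
eef_pos: [0.5319, -0.057, 0.0449]
ee_rot: [-0.037, 0.999, 0.0, -0.0]
wrist_force: [-0.4, 0.6, 0.2]
opening: 0.0008
gripper_force: 0.0
```

Call:
apply_moves(
  deltas=[
    [[255, 0, 0.7, 0, 0], [255, 0, 0.7, 0, 0], [255, 0, 0, 0, 0]],
  ],
)

```text
time: 21.25
eef_pos: [0.5322, -0.0555, 0.0452]
ee_rot: [-0.037, 0.999, -0.0, 0.0]
wrist_force: [-0.4, -0.1, -0.4]
opening: 0.0002
gripper_force: 0.0
```

Call:
apply_moves(
  deltas=[
    [[255, 0, 0.7, 0, 0], [255, 0, 0.7, 0, 0], [255, 0, 0, 0, 0]],
  ],
)

```text
time: 21.5
eef_pos: [0.5323, -0.054, 0.045]
ee_rot: [-0.037, 0.999, 0.0, 0.0]
wrist_force: [0.8, 1.8, 0.1]
opening: 0.0003
gripper_force: 0.0
```

Call:
apply_moves(
  deltas=[
    [[255, 0, 0.5, 0, 0], [255, 0, 0.3, 0, 0], [255, 0, 0, 0, 0]],
  ],
)

```text
time: 21.75
eef_pos: [0.5323, -0.0536, 0.045]
ee_rot: [-0.037, 0.999, -0.0, -0.0]
wrist_force: [-0.0, -1.2, 0.6]
opening: 0.0004
gripper_force: 0.8
```

Call:
apply_moves(
  deltas=[
    [[255, 0, 0.3, 0, 0], [255, 0, 0, 0, 0]],
  ],
)

```text
time: 21.92
eef_pos: [0.5323, -0.0536, 0.045]
ee_rot: [-0.036, 0.999, -0.001, 0.0]
wrist_force: [0.6, -3.4, -0.1]
opening: 0.0005
gripper_force: 1.7
```

Call:
apply_moves(
  deltas=[
    [[255, 0, 0.3, 0, 0], [255, 0, 0, 0, 0]],
  ],
)

```text
time: 22.08
eef_pos: [0.5323, -0.0536, 0.045]
ee_rot: [-0.036, 0.999, -0.001, 0.0]
wrist_force: [0.6, -5.0, 0.5]
opening: 0.0003
gripper_force: 2.5
```

Call:
apply_moves(
  deltas=[
    [[255, 0, 0.3, 0, 0], [255, 0, 0, 0, 0]],
  ],
)

```text
time: 22.25
eef_pos: [0.5323, -0.0535, 0.045]
ee_rot: [-0.036, 0.999, -0.001, 0.0]
wrist_force: [0.3, -6.5, -0.1]
opening: 0.0002
gripper_force: 3.0
```

Call:
apply_moves(
  deltas=[
    [[255, 0, 0.3, 0, 0], [255, 0, 0, 0, 0]],
  ],
)

```text
time: 22.42
eef_pos: [0.5323, -0.0535, 0.045]
ee_rot: [-0.036, 0.999, -0.001, 0.0]
wrist_force: [0.1, -7.0, -0.8]
opening: 0.0002
gripper_force: 3.4
```

The fixed-jaw parallel holds beyond 7 N while the moving one slips at 3.4 N: the sideways force (Fx -6.7 N) while pressing loaded the fixed side. I'll fetch the drift again and press with Fx kept near zero.

Call:
apply_moves(
  deltas=[
    [[255, 0, -6, 0, 0], [120, 0, 0, -20, 0], [120, 0, 0, -40, 0], [120, 0, 0, -40, 0], [120, 0, 0, -25, 0], [120, -1, -15, 0, 0], [120, -1.5, -32, 0, 0], [120, -1.5, -32, 0, 0], [120, -1.5, -32, 0, 0], [120, -1.5, -32, 0, 0], [120, -1.5, -32, 0, 0], [120, -1.5, -32, 0, 0], [120, -1.5, -25, 0, 0], [120, -0.8, -12.5, 0, 0], [120, 0, 0, 0, 0], [120, 0, 0, 0, 0], [120, 0, 0, 0, 0]],
  ],
)

```text
time: 23.83
eef_pos: [0.563, -0.2995, 0.17]
ee_rot: [-0.037, 0.999, 0.001, 0.0]
wrist_force: [0.0, 0.7, 0.4]
opening: 0.0467
gripper_force: 0.0
```

Run:
```python
from h import *
to([.5625,-.3025,.075]); s=ctrl.get_state(); print(s['opening'])
im,d,P,K,T=cam("wrist")
near=(abs(P[...,0]-.564)<.1)&(abs(P[...,1]+.301)<.06)
for lo,hi in((.116,.13),(.09,.105),(.036,.044)):
    q=P[near&(P[...,2]>lo)&(P[...,2]<hi)]; print(lo,len(q),cv2.minAreaRect((q[:,:2]*1000).astype(np.float32)))
```

```text
t 23.83 pos [ 0.563  -0.2995  0.17  ] yaw 94.28 tilt [ 1.0e-04  1.1e-03 -1.0e+00] shift [ 0.8 -3.  95. ] roll None j6 -2.188
0.04673474983186232
0.116 255 ((561.6116943359375, -302.2354431152344), (15.744744300842285, 15.517091751098633), 34.83003234863281)
0.09 178 ((556.6018676757812, -302.9815368652344), (5.7625813484191895, 15.127511024475098), 6.673690319061279)
0.036 11527 ((562.5109252929688, -302.23406982421875), (60.28489685058594, 130.39694213867188), 84.82306671142578)
```

Call:
apply_moves(
  deltas=[
    [[120, 1.5, -3, 15, 0], [120, 0, 0, 35, 0], [120, 0, 0, 30, 0], [120, 0, 0, 15, 0], [255, 0, 0, 0, 0], [255, 0, 0, 0, 0], [255, 0, 0, 0, 0], [255, 0, 0, 0, 0], [255, 0, 0, 0, 0], [255, 0, 0, 0, 0], [255, 0, 0, 0, 0], [255, 0, 0, 0, 0], [255, 0, 0, 0, 0]],
  ],
)

```text
time: 24.97
eef_pos: [0.5625, -0.3039, 0.0771]
ee_rot: [-0.037, 0.999, -0.0, 0.001]
wrist_force: [0.1, 4.6, 5.6]
opening: 0.015
gripper_force: 30.0
```

```bash
python3 -c "
from h import *
to([.507,-.0034,.205]); s=ctrl.get_state(); print(s['opening'],s['gripper_force'],s['wrist_force'])"
```

```text
t 24.97 pos [ 0.5625 -0.3039  0.0771] yaw 94.22 tilt [ 2.8e-03 -2.0e-04 -1.0e+00] shift [  32.8  303.7 -128.1] roll None j6 -2.194
0.015020637936730965 30.00151813030243 [0.11353061 4.55479598 5.62889241]
```

Call:
apply_moves(
  deltas=[
    [[255, 0, 0, -15, 0], [255, 0, 0, -30, 0], [255, 0, 0, -35, 0], [255, 0, 0, -35, 0], [255, 0, 0, -15, 0], [255, 2, 15, 0, 0], [255, 3.5, 32, 0, 0], [255, 3.5, 32, 0, 0], [255, 3.5, 32, 0, 0], [255, 3.5, 32, 0, 0], [255, 3.5, 32, 0, 0], [255, 3.5, 32, 0, 0], [255, 3.5, 32, 0, 0], [255, 3.5, 32, 0, 0], [255, 2.8, 32, 0, 0], [255, 0, 0, 0, 0], [255, 0, 0, 0, 0], [255, 0, 0, 0, 0]],
  ],
)

```text
time: 26.47
eef_pos: [0.5068, -0.0048, 0.2052]
ee_rot: [-0.037, 0.999, -0.0, 0.0]
wrist_force: [0.2, -0.3, 0.1]
opening: 0.0149
gripper_force: 30.0
```

```bash
cat > dr.py <<'E'
from h import *
to([.507,-.0034,.16]); s=ctrl.get_state(); print(s['opening'],s['wrist_force'])
im,d,P,K,T=cam("wrist")
x,y=s["eef_pos"][:2]
for zo in(-.062,-.053,-.043,-.033,-.023):
    lo=s["eef_pos"][2]+zo; g=P[(P[...,2]>lo)&(P[...,2]<lo+.008)&(abs(P[...,0]-x)<.03)&(abs(P[...,1]-y)<.017)]
    if len(g): print("drift",zo,len(g),g[:,0].min().round(4)+.011,((g[:,1].min()+g[:,1].max())/2).round(4))
g=P[(P[...,2]>s["eef_pos"][2]-.08)&(abs(P[...,0]-x)<.03)&(abs(P[...,1]-y)<.015)]; print("foot below tcp",(s["eef_pos"][2]-np.sort(g[:,2])[:20].round(4)[::4]).round(4))
H=cv2.cvtColor(im,cv2.COLOR_BGR2HSV)
m=(H[...,1]>110)&(P[...,2]>.084)&(P[...,2]<.1)&(abs(P[...,0]-.506)<.03)&(abs(P[...,1]-.025)<.018)
q=P[m];A=np.c_[q[:,:2]-[.506,.0195],np.ones(len(q))];c=np.linalg.lstsq(A,q[:,2],rcond=None)[0]; print(len(q),"slope deg",np.degrees(c[:2]),c[2])
E
python3 dr.py
```

```text
t 26.47 pos [ 0.5068 -0.0048  0.2052] yaw 94.21 tilt [ 6.e-04 -8.e-04 -1.e+00] shift [-0.3  1.5 45.2] roll None j6 -1.721
0.014870730157212523 [ 0.23421113 -0.29364992  0.06993817]
drift -0.062 148 0.5059 -0.0053
drift -0.053 172 0.5061 -0.0052
drift -0.043 201 0.506 -0.0052
drift -0.033 225 0.5061 -0.0052
drift -0.023 253 0.5059 -0.0051
foot below tcp [0.0661 0.0655 0.065  0.0647 0.0646]
3394 slope deg [0.17226549 0.33392597] 0.09120559244683818
```

Call:
apply_moves(
  deltas=[
    [[255, 0, 1.7, 15, 0], [255, 0, 0, 18, 0], [255, 0, 0, 9, 0], [255, 0, 0, 2, 0], [255, 0, 0, 1, 0], [255, 0, 0, 0, 0]],
  ],
)

```text
time: 27.02
eef_pos: [0.5067, -0.0032, 0.1604]
ee_rot: [-0.036, 0.999, -0.0, 0.0]
wrist_force: [1.6, 0.2, -1.4]
opening: 0.0149
gripper_force: 30.0
```

Call:
apply_moves(
  deltas=[
    [[255, 0, 0, 0.7, 0], [255, 0, 0, 0.7, 0], [255, 0, 0, 0.6, 0], [255, 0, 0, 0, 0]],
  ],
)

```text
time: 27.35
eef_pos: [0.5068, -0.0027, 0.1586]
ee_rot: [-0.037, 0.999, -0.0, 0.001]
wrist_force: [0.1, -0.0, 0.5]
opening: 0.0148
gripper_force: 30.0
```

Call:
apply_moves(
  deltas=[
    [[255, 0, 0, 0.5, 0], [255, 0, 0, 0.5, 0], [255, 0, 0, 0, 0]],
  ],
)

```text
time: 27.6
eef_pos: [0.5069, -0.0027, 0.1586]
ee_rot: [-0.037, 0.999, -0.0, 0.001]
wrist_force: [-1.3, 0.6, 6.6]
opening: 0.0153
gripper_force: 30.0
```

Call:
apply_moves(
  deltas=[
    [[255, 0.4, 0, 0.5, 0], [255, 0.3, 0, 0.5, 0], [255, 0, 0, 0, 0]],
  ],
)

```text
time: 27.85
eef_pos: [0.5067, -0.0027, 0.1586]
ee_rot: [-0.037, 0.999, -0.0, 0.002]
wrist_force: [-0.8, -0.4, 9.4]
opening: 0.0144
gripper_force: 30.0
```

Call:
apply_moves(
  deltas=[
    [[255, 0.4, 0, 0.5, 0], [255, 0.3, 0, 0.5, 0], [255, 0, 0, 0, 0]],
  ],
)

```text
time: 28.1
eef_pos: [0.5065, -0.0027, 0.1586]
ee_rot: [-0.037, 0.999, -0.0, 0.003]
wrist_force: [-0.1, -0.1, 11.5]
opening: 0.0153
gripper_force: 30.0
```

Call:
apply_moves(
  deltas=[
    [[255, 0.3, 0, 0.7, 0], [255, 0.4, 0, 0.7, 0], [255, 0.4, 0, 0.6, 0], [255, 0, 0, 0, 0]],
  ],
)

```text
time: 28.43
eef_pos: [0.5063, -0.0028, 0.1585]
ee_rot: [-0.037, 0.999, -0.0, 0.005]
wrist_force: [0.4, 1.1, 17.6]
opening: 0.015
gripper_force: 30.0
```

Call:
apply_moves(
  deltas=[
    [[255, 0.3, 0, 0.7, 0], [255, 0.4, 0, 0.7, 0], [255, 0.4, 0, 0.6, 0], [255, 0, 0, 0, 0]],
  ],
)

```text
time: 28.77
eef_pos: [0.5061, -0.0028, 0.1584]
ee_rot: [-0.037, 0.999, -0.0, 0.007]
wrist_force: [-0.7, 0.1, 23.3]
opening: 0.0147
gripper_force: 30.0
```

```bash
python3 -c "
from h import *
s=ctrl.get_state(); F=s['wrist_force'];M=s['ft_torque'];print(F,M,'cop x',-M[1]/F[2],'y',M[0]/F[2]); to([.507,-.0034,.16])"
```

```text
[-0.67641884  0.05918342 23.32976116] [ 0.24218911  0.15795196 -0.03967696] cop x -0.006770406069628499 y 0.010381122463552545
t 28.77 pos [ 0.5061 -0.0028  0.1584] yaw 94.22 tilt [ 1.360e-02 -4.000e-04 -9.999e-01] shift [-0.9 -0.7 -1.6] roll None j6 -1.718
```

Call:
apply_moves(
  deltas=[
    [[255, 0.1, 0, 0.5, 0], [255, 0.2, 0, 0.5, 0], [255, 0.1, 0, 0.4, 0], [255, 0, 0, 0, 0], [255, 0, 0, 0, 0], [255, 0, 0, 0, 0]],
  ],
)

```text
time: 29.27
eef_pos: [0.5061, -0.0028, 0.1584]
ee_rot: [-0.037, 0.999, -0.001, 0.008]
wrist_force: [-1.6, 1.5, 29.4]
opening: 0.0147
gripper_force: 30.0
```

Call:
apply_moves(
  deltas=[
    [[255, -1, 0, -4, 0], [255, -1, 0, -4, 0], [255, 0, 0, -15, 0], [255, 0, 0, -25, 0], [255, 0, 0, 0, 0], [255, 0, 0, 0, 0], [255, 0, 0, 0, 0], [255, 0, 0, 0, 0]],
  ],
)

```text
time: 29.93
eef_pos: [0.5039, -0.0028, 0.1955]
ee_rot: [-0.037, 0.999, 0.0, -0.002]
wrist_force: [-0.2, -0.5, -0.7]
opening: 0.0148
gripper_force: 30.0
```

```bash
python3 dr.py; python3 -c "
from h import *
to([.5625,-.3024,.205])"
```

```text
t 29.93 pos [ 0.5039 -0.0028  0.1955] yaw 94.21 tilt [-3.e-03  2.e-04 -1.e+00] shift [-3.2 -0.9 35.5] roll None j6 -1.717
0.014838031159662654 [-0.23858909 -0.4772418  -0.720022  ]
drift -0.062 151 0.5029 -0.0031
drift -0.053 164 0.5029 -0.0032
drift -0.043 189 0.503 -0.0032
drift -0.033 214 0.5031 -0.0031
drift -0.023 257 0.5028 -0.0031
foot below tcp [0.0665 0.0657 0.0651 0.0647 0.0646]
3447 slope deg [0.22441759 0.53359769] 0.09114958619102083
t 29.98 pos [ 0.5039 -0.0028  0.1956] yaw 94.2 tilt [-3.e-03  2.e-04 -1.e+00] shift [ -36.4 -303.1   -9.6] roll None j6 -1.717
```

Call:
apply_moves(
  deltas=[
    [[255, -2, -15, -3, 0], [255, -4, -32, -3, 0], [255, -4, -32, -3, 0], [255, -4, -32, 0, 0], [255, -4, -32, 0, 0], [255, -4, -32, 0, 0], [255, -4, -32, 0, 0], [255, -4, -32, 0, 0], [255, -4, -32, 0, 0], [255, -2.4, -22, 0, 0], [255, -1, -9.8, 10, 0], [255, 0, 0, 30, 0], [255, 0, 0, 28, 0], [255, 0, 0, 7, 0], [255, 0, 0, 0, 0], [255, 0, 0, 0, 0], [255, 0, 0, 0, 0]],
  ],
)

```text
time: 31.4
eef_pos: [0.5647, -0.3019, 0.1337]
ee_rot: [-0.037, 0.999, -0.001, 0.001]
wrist_force: [-1.0, -0.5, -0.7]
opening: 0.015
gripper_force: 30.0
```

```bash
python3 dr.py; python3 -c "
from h import *
to([.5635,-.3020,.077])"
```

```text
t 31.4 pos [ 0.5647 -0.3019  0.1337] yaw 94.24 tilt [ 0.0025 -0.0014 -1.    ] shift [ 35.4 301.9 -26.8] roll None j6 -2.189
0.014973462199224206 [-1.03076348 -0.51639748 -0.70528802]
drift -0.062 151 0.5640000000000001 -0.3023
drift -0.053 166 0.5641 -0.3023
drift -0.043 188 0.5641 -0.3024
drift -0.033 224 0.5639 -0.3023
drift -0.023 257 0.5640000000000001 -0.3023
foot below tcp [0.0661 0.0658 0.0655 0.0651 0.0648]
0 slope deg [0. 0.] 0.0
t 31.45 pos [ 0.5649 -0.3021  0.1341] yaw 94.23 tilt [ 0.0032 -0.0019 -1.    ] shift [ 1.6  0.4 57.1] roll None j6 -2.189
```

Call:
apply_moves(
  deltas=[
    [[255, 0.6, 0, 0, 0], [255, 0, 0, 15, 0], [255, 0, 0, 8, 0], [255, 0, 0, 3, 0], [255, 0, 0, 3, 0], [255, 0, 0, 2, 0], [255, 0, 0, 5, 0], [255, 0, 0, 0, 0]],
  ],
)

```text
time: 32.12
eef_pos: [0.5632, -0.302, 0.0948]
ee_rot: [-0.037, 0.999, 0.0, -0.0]
wrist_force: [0.6, 0.2, -1.0]
opening: 0.0149
gripper_force: 30.0
```

Call:
apply_moves(
  deltas=[
    [[255, 0, 0, 6, 0], [255, 0, 0, 6, 0], [255, 0, 0, 4, 0], [255, 0, 0, 1, 0], [255, 0, 0, 0, 0]],
  ],
)

```text
time: 32.53
eef_pos: [0.5631, -0.302, 0.0779]
ee_rot: [-0.037, 0.999, 0.0, -0.0]
wrist_force: [-0.6, 0.0, -0.3]
opening: 0.0148
gripper_force: 30.0
```

Call:
apply_moves(
  deltas=[
    [[255, 0, 0, 0.5, 0], [255, 0, 0, 0.4, 0], [200, 0, 0, 0, 0], [140, 0, 0, 0, 0], [120, 0, 0, 0, 0], [120, 0, 0, 0, 0], [120, 0, 0, 0, 0], [120, 0, 0, -10, 0], [120, 0, 0, -35, 0], [120, 0, 0, -35, 0], [255, 0, 0, -10, 0], [255, 3, 14, 0, 0], [255, 7.3, 33, 0, 0], [255, 7.3, 33, 0, 0], [255, 7.3, 33, 0, 0], [255, 7.3, 33, 0, 0], [255, 7.3, 33, 0, 0], [255, 7.3, 33, 0, 0], [255, 7.8, 34.7, 0, 0], [255, 0, 0, 0, 0]],
  ],
)

```text
time: 34.2
eef_pos: [0.4899, -0.0554, 0.1688]
ee_rot: [-0.039, 0.999, 0.001, 0.001]
wrist_force: [0.2, -0.3, 0.2]
opening: -0.0001
gripper_force: 0.0
```

Run:
```python
from h import *
to([.4905,-.062,.045],94.2); s=ctrl.get_state(); print(s['opening'])
b,_,_,_,_=cam("scene"); a,_,Pa,_,_=cam("top")
cv2.imwrite("pics/w8.png",np.hstack([cv2.resize(b[310:410,190:290],(360,360)),cv2.resize(a[170:310,180:345],(424,360))]))
m=(Pa[...,2]>.105)&(abs(Pa[...,0]-.564)<.03)&(abs(Pa[...,1]+.302)<.03); print("drift top",np.nanmean(Pa[m],0),m.sum())
```

```text
t 34.2 pos [ 0.4899 -0.0554  0.1688] yaw 94.47 tilt [ 0.0015  0.0021 -1.    ] shift [ 1.000e-01 -6.900e+00  1.238e+02] roll 0.27056437217575535 j6 -1.832
-8.065082545908166e-05
drift top [ 0.56313636 -0.29808576  0.11737289] 39
```

View pics/w8.png

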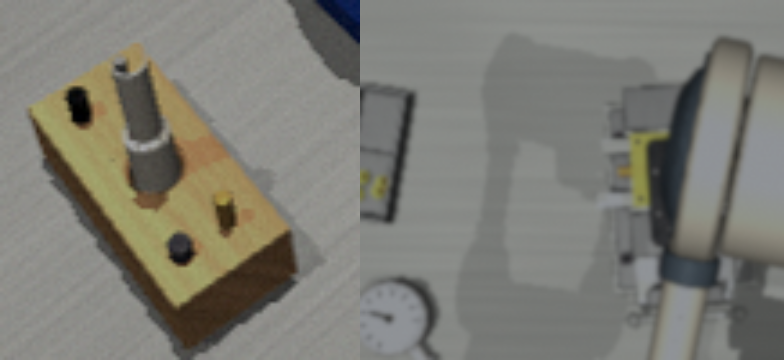

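The drift stands upright in its hole again. Now the feel test.

Call:
apply_moves(
  deltas=[
    [[255, 0, -3, 0, 0], [255, 0, 0, 20, 0], [255, 0, 0, 40, 0], [255, 0, 0, 40, 0], [255, 0, 0, 19, 0], [255, 0, 0, 4, 0], [255, 0, 0, 0, 0], [255, 0, 0, 0, 0], [255, 0, 0, 0, 0]],
  ],
)

```text
time: 35.05
eef_pos: [0.4926, -0.0639, 0.0472]
ee_rot: [-0.036, 0.999, -0.001, 0.002]
wrist_force: [-0.7, -1.0, 0.5]
opening: 0.0005
gripper_force: 0.0
```

Call:
apply_moves(
  deltas=[
    [[255, 2, 5, 1, 0], [255, 0, 4, 0, 0], [255, 0, 2, 0, 0], [255, 0, 0, 0, 0], [255, 0, 0, 0, 0]],
  ],
)

```text
time: 35.47
eef_pos: [0.4884, -0.052, 0.044]
ee_rot: [-0.037, 0.999, -0.0, 0.0]
wrist_force: [0.4, 0.4, -0.3]
opening: 0.0007
gripper_force: 0.0
```

Call:
apply_moves(
  deltas=[
    [[255, 0, 0.6, 0, 0], [255, 0, 0.6, 0, 0], [255, 0, 0.6, 0, 0], [255, 0, 0, 0, 0]],
  ],
)

```text
time: 35.8
eef_pos: [0.4881, -0.0504, 0.0436]
ee_rot: [-0.037, 0.999, 0.0, -0.0]
wrist_force: [0.4, -0.2, 0.1]
opening: 0.0005
gripper_force: 0.0
```

Call:
apply_moves(
  deltas=[
    [[255, 0, 0.4, 0, 0], [255, 0, 0.3, 0, 0], [255, 0, 0, 0, 0]],
  ],
)

```text
time: 36.05
eef_pos: [0.4881, -0.0498, 0.0436]
ee_rot: [-0.037, 0.999, -0.0, -0.0]
wrist_force: [-0.1, -0.5, -0.5]
opening: 0.0004
gripper_force: 0.2
```

Call:
apply_moves(
  deltas=[
    [[255, 0, 0.3, 0, 0], [255, 0, 0, 0, 0]],
  ],
)

```text
time: 36.22
eef_pos: [0.4881, -0.0498, 0.0436]
ee_rot: [-0.037, 0.999, -0.0, 0.0]
wrist_force: [0.1, -1.6, 0.1]
opening: 0.0005
gripper_force: 1.0
```

Call:
apply_moves(
  deltas=[
    [[255, 0, 0.2, 0, 0], [255, 0, 0, 0, 0], [255, 0, 0, 0, 0], [255, 0, 0, 0, 0], [255, 0, 0, 0, 0]],
  ],
)

```text
time: 36.63
eef_pos: [0.4881, -0.0498, 0.0436]
ee_rot: [-0.036, 0.999, -0.0, -0.0]
wrist_force: [0.6, -6.2, -0.6]
opening: 0.0002
gripper_force: 2.6
```

Call:
apply_moves(
  deltas=[
    [[255, 0, 0.3, 0, 0], [255, 0, 0, 0, 0], [255, 0, 0, 0, 0], [255, 0, 0, 0, 0], [255, 0, 0, 0, 0]],
  ],
)

```text
time: 37.05
eef_pos: [0.4881, -0.0497, 0.0436]
ee_rot: [-0.036, 0.999, -0.001, 0.0]
wrist_force: [1.1, -6.5, -0.4]
opening: 0.0006
gripper_force: 3.1
```

The moving-jaw parallel now stays put at 6 N. One quick check that the fixed-jaw one is still tight too.

Call:
apply_moves(
  deltas=[
    [[255, 0, -6, 0, 0], [255, 0, -7, 0, 0], [255, -20, 0, 0, 0], [255, -23, 0, 0, 0], [255, 0, 3, 0, 0], [255, 0, 1, 0, 0], [255, 0, 0, 0, 0], [255, 0, 0, 0, 0]],
  ],
)

```text
time: 37.72
eef_pos: [0.531, -0.0547, 0.0436]
ee_rot: [-0.037, 0.999, 0.0, -0.0]
wrist_force: [0.2, -0.0, 0.3]
opening: 0.0002
gripper_force: 0.0
```

Call:
apply_moves(
  deltas=[
    [[255, 0, 0.7, 0, 0], [255, 0, 0.7, 0, 0], [255, 0, 0.6, 0, 0], [255, 0, 0, 0, 0]],
  ],
)

```text
time: 38.05
eef_pos: [0.5311, -0.0537, 0.0439]
ee_rot: [-0.036, 0.999, -0.001, -0.0]
wrist_force: [-2.0, -4.6, 1.0]
opening: 0.0004
gripper_force: 2.3
```

Call:
apply_moves(
  deltas=[
    [[255, 0, 0.4, 0, 0], [255, 0, 0.4, 0, 0], [255, 0, 0, 0, 0]],
  ],
)

```text
time: 38.3
eef_pos: [0.5312, -0.0536, 0.0439]
ee_rot: [-0.036, 0.999, -0.001, -0.0]
wrist_force: [-1.2, -7.4, 0.0]
opening: 0.0004
gripper_force: 3.5
```

Call:
apply_moves(
  deltas=[
    [[255, 0, 0.3, 0, 0], [255, 0, 0.3, 0, 0], [255, 0, 0, 0, 0]],
  ],
)

```text
time: 38.55
eef_pos: [0.5314, -0.0534, 0.0439]
ee_rot: [-0.036, 0.999, -0.002, 0.0]
wrist_force: [-0.5, -8.5, 0.3]
opening: 0.0001
gripper_force: 4.2
```

Call:
apply_moves(
  deltas=[
    [[255, 0, -5, 0, 0], [255, 0, -8, 0, 0], [255, 0, 0, -20, 0], [255, 0, 0, -40, 0], [255, 0, 0, -40, 0], [255, 0, 0, -40, 0], [255, 0, 0, 0, 0], [255, 0, 0, 0, 0], [255, 0, 0, 0, 0]],
  ],
)

```text
time: 39.3
eef_pos: [0.5323, -0.0643, 0.1833]
ee_rot: [-0.037, 0.999, 0.0, 0.0]
wrist_force: [0.4, 0.2, 0.6]
opening: 0.0002
gripper_force: 0.0
```

Run:
```python
from h import *
s=ctrl.get_state();print(s["time"],s["wrist_force"],s["eef_pos"]); print(ctrl.close_job())
```

```text
39.3 [0.41484011 0.18880275 0.55968059] [ 0.53232065 -0.06433281  0.18325561]
the job is handed in; nothing more can be done
None
```

The job is handed in at 39.3 s of the 72 s allowed: the body needed a second press, but both parallels then held against fingertip pushes of more than 6 N, the drift is back upright in its hole, and the moving-jaw parallel sits about 2 mm from where it started; the judge returned no verdict.

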